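Ready the balance: switch on, shut the draught shield, tare

ROBOT

A 7-joint arm with a two-finger parallel gripper is mounted at the origin on a cart in front of the work surface, level with it; the furniture and walls round the work are solid. World frame = base frame: x ahead of the robot, y to its left, z up, the work surface at z = 0. Lengths are in mm, angles in rad, forces in N, time in s.
With the tool pointing down it reaches from about 425 to 925 mm from the base axis. Payload 6.8 kg.
Tool frame: the origin (TCP) lies where the fingers leave the gripper's body, on its centre line; the fingertips stand 80 mm ahead of it and the grasp point (between the pads) lies bot.pinch_z ahead of it (bot.pinch_z is the distance from the TCP to the grasp point, in mm); z points along the fingers, y is the line along which they close (so a half turn about z gives the same grasp; the last joint's range is limited). The gripper opens to 88 mm and grips with 3 to 60 N. Pads are 20 mm wide; open, the fingers measure 115 mm over their backs; the gripper's body (75 mm by 178 mm) begins 61 mm behind the grasp point.
Start: joints at [-1.43, 0.477, 0.022, 1.555, -0.011, 1.109, -0.083], TCP at [166.209, 654.232, 302.664] pointing down, gripper open.
Joint ranges: [-2.96, 2.96], [-0.34, 2.1], [-1.41, 1.46], [0.24, 2.44], [-1.37, 4.51], [0.17, 1.92], [-2.96, 2.96]. Speed limits (rad/s): [2.39, 2.39, 3.14, 3.14, 3.14, 3.14, 3.14].

INTERFACE

Orientations are given as a 3x3 rotation matrix whose columns are the frame's x, y, z axes.
In Python, from plant import bot gives the robot as it stands. Calls block until the motion is done:
- bot.goto(position, orientation): joint-space move of the TCP to a pose.
- bot.servo_line(position, rot=None, feed=150, contact_N=None): straight line of the TCP; rot=None keeps the orientation; feed is the mean speed in mm/s. With contact_N (N) it stops when the force on the tool has changed by that much, and returns True; else False.
- bot.movej(angles): joint-space move.
- bot.open() and bot.close(force=None): open the fingers fully, or close them until they stop; force is the grip in N (None keeps the last).
- bot.hold(seconds).
- bot.solve_ik(position, orientation): joint angles nearest the present ones, or None.
- bot.observe(): the state.
- bot.capture(name): name is "side" or "top"; returns a dict with "pixels" (420x560x3 uint8, red, green, blue), "camera_matrix" (3x3 intrinsics, pixels), "world_to_cam" (4x4, takes a point from world to camera coordinates). Camera axes: x right, y up, looking along -z (the intrinsics and any distortion apply to the point x, -y, -z); pixel columns grow to the right and rows downward; lengths in mm; the calibration is good to about 2 mm. A picture is of the moment at which its call begins. There is no depth.
A pose or a line that the arm cannot do raises bot.MotionError and nothing moves.
- bot.close_job(): hands the job in; it is judged then, once.
The state is a dict: "time_s": time; "qpos": joint angles; "joint_velocities": joint speeds; "joint_efforts": joint torques, N m; "position": TCP position; "tool_rot": TCP orientation; "wrist_force": force on the tool from outside, world axes, zero at the start; "ft_torque": the same for the moment, N m; "grip_width": finger opening in mm; "grasp_force": force on a finger pad.
Only numpy, scipy, OpenCV 4.12 (cv2) and the standard library are available. Lean on these libraries where they do the work, as an engineer would, in place of code of your own. Each camera call takes 0.05 s, during which the arm holds its last target. There are 200 camera calls.

TASK

Ready the laboratory balance for weighing with light touches of the fingertips: press its green rocker switch to on (the raised left half fully down), then push the draught shield's sliding roof gently forward by its black lip until it is fully shut, and only then press the orange tare key well down and let it go, so that the empty dish on the pan is tared in still air. Do not touch the pan or the dish, do not press the small grey menu key, and leave the brown bottle, the wash bottle and the forceps beside the balance undisturbed. At the end the balance is on and the roof shut.

Things in the scene. Friction and masses are not known exactly. Their poses are not given: they have to be found in the camera images.
- balance: White precision balance, 200 wide (y), 300 long (x), 161 tall, fixed. Origin: centre of its underside; x to its rear, y to its left, z up. In this frame (mm): key deck x -150..-95, top z 34, controls in a row at x -122: green rocker y +62, small grey menu key y 0, orange tare key y -62; display slopes up to z 55 at x -46; glass shield x -46..150, y -95..95, up to z 137, sliding roof on top.
- power_switch (a joint): Angle of the green rocker switch (22 x 40 mm, long side along the balance's y, hinge line across its middle). 0 = off: left half raised, sloping up to the left at 0.30 rad, right half level. 0.30 = on: left half level, its top at z 41 mm in the balance's frame (bezel at z 36.5). Press the left half down: about 2 N at its outer end moves it; it stays where it is left.
- switch_raised_half (a point): Centre of the top of the rocker's left half (20 mm in y, 22 mm in x), the half to press, 13 mm left of the hinge line; moves with the rocker. When off it is at z 45 mm in the balance's frame, the outer end at z 47. Keep the fingertip left of the hinge line.
- roof (a joint): How far the draught shield's sliding roof is open, m: 0 = shut, 0.1 = fully back. Slides along the balance's x (toward the front = shut) with about 1 N and stays where it is left; rigid stop at 0. It starts 0.055 to 0.095 open.
- roof_lip (a point): On the roof's black upright lip (12 mm thick in x, 100 mm long in y): middle of its rear face, the face to push on; moves with the roof. In the balance's frame this point is at z 151 mm, the lip's top at z 161, the roof glass (115 mm of it behind the lip) has its top at z 141; with the roof shut the point is at x -30.
- tare_key (a joint): Travel of the orange tare key, m: 0 = up, 0.005 = fully down. Sprung straight up; about 0.5 N starts it, 3 N takes it 3 mm down, 4.5 N fully down.
- tare_key_top (a point): Centre of the top of the orange tare key (22 mm in x, 30 mm in y); z 43.5 in the balance's frame when up.
- menu_key (a joint): Travel of the small grey menu key (16 x 16 mm, middle of the key row, same height as the tare key), m: 0 = up. Not to be pressed.
- pan: Round steel weighing pan, 112 across, inside the shield, fixed; origin under its centre, top 12 mm above the origin (z 68 in the balance's frame). Not to be touched.
- weighing_dish: Empty clear dish (94 across, 9 high, open side up, loose) that stands on the pan; origin under its centre. Not to be touched or moved.
- amber_bottle: Brown (amber glass) reagent bottle with black cap, 77 across, 180 tall, loose; origin under its centre. Stands to the left or right of the balance. Leave alone.
- wash_bottle: White squeeze wash bottle with red cap and bent spout, 97 x 67, 177 tall, loose; origin on the desk under its middle (the round body's axis is 15 mm from it along its x, the spout points along its -x). Stands on the other side of the balance. Leave alone.
- forceps: Steel forceps, 152 long (its y), 18 wide, 9 high, lying loose on the desk to the left of the balance's front part; origin under its middle. Leave alone.

How it is judged (in metres and radians):
On the way, in this order (a step that is already met when the one before it is completed fails the run):
1. the green rocker switch is pressed to on, the roof still open (value of joint power_switch above 0.22 rad and value of joint roof above 0.03 m), for 0.1 s.
2. the roof is pushed shut (value of joint roof below 0.005 m), for 0.2 s.
3. the tare key is pressed, with the balance on and the roof shut (value of joint tare_key above 0.0025 m and value of joint roof below 0.005 m and value of joint power_switch above 0.22 rad), for 0.05 s.
At the end, for the whole second after the job is handed in: The rocker is on (beyond 0.22 of 0.30 rad), the roof is shut to within 5 mm, the tare and menu keys are up, the dish stands on the pan (within 25 mm of its centre), within 10 mm of where it was, and brown bottle, wash bottle and forceps are within 20 mm of where they were (value of joint power_switch above 0.22 rad and value of joint roof below 0.005 m and value of joint each of tare_key, menu_key below 0.001 m and horizontal distance between weighing_dish and pan below 0.025 m and distance of weighing_dish from where it was at the start of the episode below 0.01 m and distance of each of amber_bottle, wash_bottle, forceps from where it was at the start of the episode below 0.02 m); the robot touches nothing.
It fails at once if the tare key is pressed while the balance is off or the roof is open ((value of joint tare_key above 0.002 m and value of joint power_switch below 0.15 rad) or (value of joint tare_key above 0.002 m and value of joint roof above 0.008 m)).
It fails at once if the robot presses the menu key, touches the pan or the dish, or the dish is shifted or lifted (value of joint menu_key above 0.002 m or contact force between the fingers and pan above 0.3 N or distance of weighing_dish from where it was at the start of the episode above 0.01 m or contact force between the fingers and weighing_dish above 0.3 N).
It fails at once if the robot presses the balance harder than 25 N (contact force between any of the fingers, the arm and balance above 25 N).
It fails at once if the roof is slammed (faster than 0.45 m/s) (velocity of joint roof below -0.45 m/s).
It fails at once if the brown bottle, the wash bottle or the forceps are knocked, lifted or carried (distance of any of amber_bottle, wash_bottle, forceps from where it was at the start of the episode above 0.02 m or angle between any of amber_bottle, wash_bottle's own z axis and vertical above 0.3 rad).
It also fails if it takes over 48 s, if anything falls off the work surface, if the arm or the gripper's body presses on something with over 40 N, if the wrist force passes 120 N, or if a joint passes its speed limit or range.

## Working session

There is one attempt and no reset: what is moved stays moved. The work goes in short steps, each a Python script; the robot and the scene stay as the last script left them, time stands still between calls to the robot, and variables do not carry over. Pictures are saved under pics/ and viewed, at most 10 in all, crops included, and the job is handed in when it is done.

```bash
mkdir -p pics; ls; python3 - <<'E'
from plant import bot
import cv2,numpy as np
for n in("side","top"):
    c=bot.capture(n);cv2.imwrite(f"pics/{n}0.png",c["pixels"][:,:,::-1]);np.savez(f"{n}0.npz",**{k:np.array(v) for k,v in c.items()})
    print({k:np.round(v,3).tolist() for k,v in c.items() if k!="pixels"})
print(bot.observe(),bot.pinch_z)
E
```

```text
pics
{'camera_matrix': [[539.671, 0.0, 275.656], [0.0, 539.671, 213.027], [0.0, 0.0, 1.0]], 'world_to_cam': [[-0.976, -0.216, 0.021, 578.381], [0.161, -0.658, 0.736, -155.477], [-0.145, 0.721, 0.677, -1255.802], [0.0, 0.0, 0.0, 1.0]]}
{'camera_matrix': [[430.939, 0.0, 284.132], [0.0, 430.939, 207.88], [0.0, 0.0, 1.0]], 'world_to_cam': [[0.012, -1.0, 0.003, 41.7], [0.991, 0.012, 0.13, -627.774], [-0.13, 0.001, 0.991, -1015.18], [0.0, 0.0, 0.0, 1.0]]}
{'time_s': 0.1, 'qpos': array([-1.43008036,  0.47773298,  0.02234131,  1.5563064 , -0.01149678,
        1.10931442, -0.08309192]), 'joint_velocities': array([ 0.0003356 , -0.0015083 ,  0.00020884, -0.00198093,  0.00039185,
        0.00230931, -0.00262601]), 'joint_efforts': array([ 4.45082856e-03, -5.84101295e+01,  1.54013593e+00, -2.73315883e+01,
       -5.41887106e-02,  1.30874233e-02,  5.81215681e-05]), 'position': array([166.12546927, 653.82544437, 301.78789986]), 'tool_rot': array([[-9.69212380e-01,  2.46226078e-01, -2.83723508e-04],
       [ 2.46226211e-01,  9.69211054e-01, -1.60814370e-03],
       [-1.20978954e-04, -1.62849294e-03, -9.99998667e-01]]), 'wrist_force': array([ 0.01541808, -0.2242062 , -0.38926417]), 'ft_torque': array([-0.02544809,  0.03518505, -0.00848093]), 'grasp_force': 0.0, 'grip_width': 88.05899724055307} 61.3
```

View pics/top0.png

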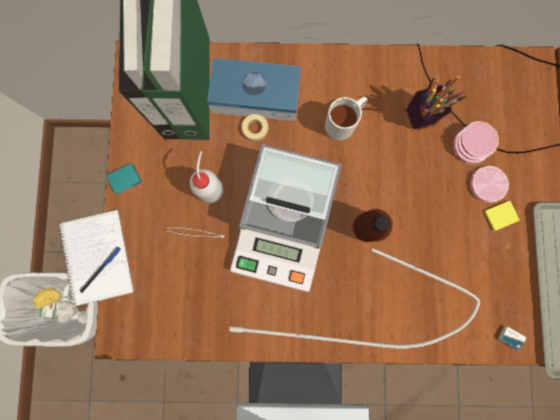

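View pics/side0.png

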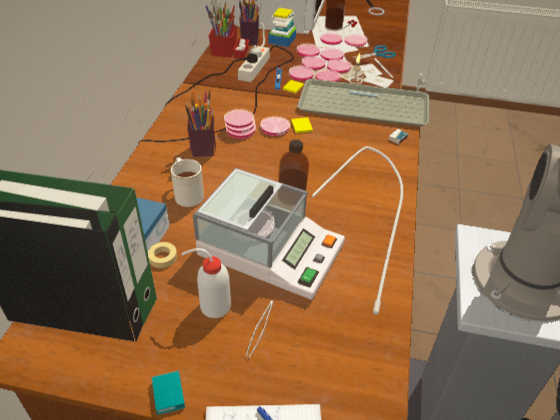

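Top: green rocker (247,264), menu key (271,271), tare key (297,277), lip from (266,201) to (308,211). Side: rocker (310,276), tare (329,241), lip around (261,201). The amber bottle is on the right, the wash bottle and forceps on the left.

```bash
cat > fit.py <<'E'
import cv2,numpy as np
from scipy.optimize import least_squares
def proj(c,p):
    q=c["world_to_cam"]@np.r_[p,1]; K=c["camera_matrix"]
    return np.array([K[0,2]+K[0,0]*q[0]/-q[2],K[1,2]+K[1,1]*-q[1]/-q[2]])
def world(b,p):
    c,s=np.cos(b[2]),np.sin(b[2]); return np.array([b[0]+c*p[0]-s*p[1],b[1]+s*p[0]+c*p[1],p[2]])
def blob(c,seed,kind,r=30):
    h=cv2.cvtColor(c["pixels"],cv2.COLOR_RGB2HSV)
    m={"g":cv2.inRange(h,(50,120,60),(80,255,255)),"o":cv2.inRange(h,(5,190,200),(15,255,255)),"k":cv2.inRange(h,(0,0,0),(180,255,45))}[kind]
    w=np.zeros_like(m);cv2.circle(w,seed,r,255,-1);m&=w
    n,l,s,ce=cv2.connectedComponentsWithStats(m)
    i=1+np.argmax(s[1:,4]); return ce[i],s[i].tolist()
E
python3 - <<'E'
from fit import *
C={n:np.load(n+"0.npz") for n in("top","side")}
C={n:{k:v[k] for k in v} for n,v in C.items()}
obs=[("top",(247,264),"g",(-122,62,42.5)),("top",(297,277),"o",(-122,-62,43)),("side",(310,276),"g",(-122,62,42.5)),("side",(329,241),"o",(-122,-62,43))]
D=[]
for n,s,k,p in obs:
    u,st=blob(C[n],s,k,16);print(n,k,u,st);D.append((n,u,p))
f=lambda b:np.concatenate([(proj(C[n],world([b[0],b[1],b[2]/1000],p))-u) for n,u,p in D])
r=least_squares(f,[650,20,0]);b=[r.x[0],r.x[1],r.x[2]/1000];print("balance",b,np.round(r.fun,2))
L=[(n,)+blob(C[n],s,"k",28) for n,s in(("top",(288,205)),("side",(261,201)))];print(L)
for n,u,_ in L:
    g=least_squares(lambda o:proj(C[n],world(b,(-24+o[0],0+o[1],151)))-u,[70,0]);print(n,"roof",g.x)
np.save("b.npy",b)
im=C["top"]["pixels"][:,:,::-1].copy()
for p in[(-122,62,43),(-122,-62,43),(-122,0,43),(-150,100,30),(-150,-100,30),(150,95,137),(150,-95,137),(-46,95,137),(-46,-95,137)]:
    cv2.circle(im,tuple(np.round(proj(C["top"],world(b,p))).astype(int)),1,(255,0,255),-1)
cv2.imwrite("pics/ov.png",cv2.resize(im[130:310,180:400],None,fx=3,fy=3))
E
```

```text
top g [250.60784314 264.78431373] [247, 261, 8, 9, 51]Traceback (most recent call last):
  File "<stdin>", line 7, in <module>
  File "fit.py", line 13, in blob
    i=1+np.argmax(s[1:,4]); return ce[i],s[i].tolist()
        ~~~~~~~~~^^^^^^^^^
    return _wrapfunc(a, 'argmax', axis=axis, out=out, **kwds)
    return bound(*args, **kwds)
ValueError: attempt to get argmax of an empty sequence
```

```bash
sed -i 's/(50,120,60),(80,255,255)/(40,90,40),(90,255,255)/; s/(5,190,200),(15,255,255)/(2,120,150),(22,255,255)/' fit.py
cat > f.py <<'E'
from fit import *
C={n:np.load(n+"0.npz") for n in("top","side")}
C={n:{k:v[k] for k in v} for n,v in C.items()}
h=cv2.cvtColor(C["top"]["pixels"],cv2.COLOR_RGB2HSV);print(h[277,297],h[264,243],h[264,250])
obs=[("top",(247,264),"g",(-122,62,42.5)),("top",(297,277),"o",(-122,-62,43)),("side",(310,276),"g",(-122,62,42.5)),("side",(329,241),"o",(-122,-62,43))]
D=[]
for n,s,k,p in obs:
    u,st=blob(C[n],s,k,13);print(n,k,u,st);D.append((n,u,p))
f=lambda b:np.concatenate([(proj(C[n],world([b[0],b[1],b[2]/1000],p))-u) for n,u,p in D])
r=least_squares(f,[650,20,0]);b=[r.x[0],r.x[1],r.x[2]/1000];print("balance",b,np.round(r.fun,2))
L=[(n,)+blob(C[n],s,"k",28) for n,s in(("top",(288,205)),("side",(261,201)))];print(L)
for n,u,_ in L:
    g=least_squares(lambda o:proj(C[n],world(b,(-24+o[0],0+o[1],151)))-u,[70,0]);print(n,"roof",g.x)
np.save("b.npy",b)
im=C["top"]["pixels"][:,:,::-1].copy()
im=cv2.resize(im[130:310,180:400],None,fx=3,fy=3)
for p in[(-122,62,43),(-122,-62,43),(-122,0,43),(-150,100,30),(-150,-100,30),(150,95,137),(150,-95,137),(-46,95,137),(-46,-95,137)]:
    cv2.circle(im,tuple(np.round(3*(proj(C["top"],world(b,p))-[180,130])+1).astype(int)),3,(255,0,255),1)
cv2.imwrite("pics/ov.png",im)
E
python3 f.py
```

```text
[ 12 167 245] [ 63 108 186] [ 63 121 165]
top g [246.87261146 263.93630573] [238, 258, 18, 13, 157]
top o [296.56451613 276.85483871] [290, 271, 14, 12, 124]
side g [308.06338028 274.93661972] [301, 268, 15, 15, 142]
side o [328.85714286 239.95918367] [323, 235, 13, 11, 98]
balance [np.float64(593.2918685889715), np.float64(49.59529823141688), np.float64(-0.23925245584268995)] [-0.54  0.17 -0.26  0.24 -0.2  -0.29 -0.01 -0.85]Traceback (most recent call last):
  File "f.py", line 11, in <module>
    L=[(n,)+blob(C[n],s,"k",28) for n,s in(("top",(288,205)),("side",(261,201)))];print(L)
            ~~~~^^^^^^^^^^^^^^^
  File "fit.py", line 13, in blob
    i=1+np.argmax(s[1:,4]); return ce[i],s[i].tolist()
        ~~~~~~~~~^^^^^^^^^
    return _wrapfunc(a, 'argmax', axis=axis, out=out, **kwds)
    return bound(*args, **kwds)
ValueError: attempt to get argmax of an empty sequence
```

```bash
sed -i 's/(180,255,45)/(180,255,75)/' fit.py; cat >> f.py <<'E'
for n,px in(("amber cap top",(381,224)),("wash red cap",(201,180))):
    g=least_squares(lambda o:proj(C["top"],world(b,(o[0],o[1],175)))-px,[70,0]);print(n,g.x)
print(world(b,(-122,80,41)),world(b,(-122,-62,43)),world(b,(50,0,150)))
from plant import bot
R=np.array([[-np.cos(b[2]),-np.sin(b[2]),0],[-np.sin(b[2]),np.cos(b[2]),0],[0,0,-1.]])
for p in[(-122,80,121),(-122,-62,118),(-122,-62,280),(-122,80,280),(80,0,230),(0,0,230),(-10,0,280),(80,0,280)]: print(p,bot.solve_ik(world(b,p),R) is not None)
E
python3 f.py
```

```text
[ 12 167 245] [ 63 108 186] [ 63 121 165]
top g [246.87261146 263.93630573] [238, 258, 18, 13, 157]
top o [296.56451613 276.85483871] [290, 271, 14, 12, 124]
side g [308.06338028 274.93661972] [301, 268, 15, 15, 142]
side o [328.85714286 239.95918367] [323, 235, 13, 11, 98]
balance [np.float64(593.2918685889715), np.float64(49.59529823141688), np.float64(-0.23925245584268995)] [-0.54  0.17 -0.26  0.24 -0.2  -0.29 -0.01 -0.85]
[('top', array([287.18719212, 204.5320197 ]), [266, 198, 43, 14, 203]), ('side', array([260.92241379, 201.51293103]), [250, 186, 23, 31, 232])]
top roof [ 5.17488336e+01 -1.10440729e-02]
side roof [50.73796474  1.49627227]
amber cap top [  33.68126587 -204.35010767]
wash red cap [ 29.86857758 192.45476626]
[493.72510556 156.22765589  41.        ] [460.07445079  18.27246957  43.        ] [641.86763842  37.74647613 150.        ]
(-122, 80, 121) True
(-122, -62, 118) True
(-122, -62, 280) True
(-122, 80, 280) True
(80, 0, 230) True
(0, 0, 230) True
(-10, 0, 280) True
(80, 0, 280) True
```

View pics/ov.png

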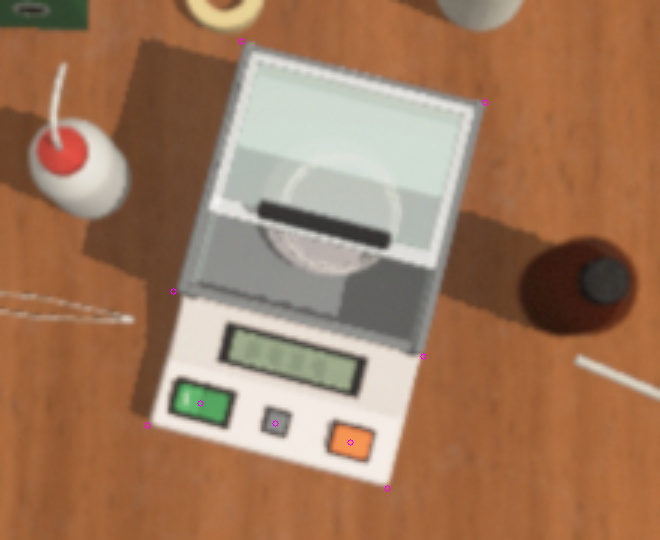

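The overlay matches the picture. The roof is about 54 mm open and the bottles are clear of the key row. Next I close the gripper and press the rocker.

```bash
cat > h.py <<'E'
from fit import *
from plant import bot
b=np.load("b.npy")
R=np.array([[-np.cos(b[2]),-np.sin(b[2]),0],[-np.sin(b[2]),np.cos(b[2]),0],[0,0,-1.]])
def W(x,y,ztip): return world(b,(x,y,ztip+80))
def st(m=""):
    o=bot.observe();d=o["position"]-[b[0],b[1],80];c,s=np.cos(b[2]),np.sin(b[2])
    print(m,"t",round(o["time_s"],2),"tip in bal",np.round([c*d[0]+s*d[1],-s*d[0]+c*d[1],d[2]],1),"F",np.round(o["wrist_force"],1))
def snap(n,f,box=None,k=1):
    im=bot.capture(n)["pixels"][:,:,::-1]
    if box: im=im[box[1]:box[3],box[0]:box[2]]
    cv2.imwrite(f"pics/{f}.png",cv2.resize(im,None,fx=k,fy=k))
E
python3 - <<'E'
from h import *
bot.close(10); st("closed")
bot.goto(W(-122,80,200),R); st("above")
bot.servo_line(W(-122,80,62),feed=120); st("near")
print(bot.servo_line(W(-122,80,37),feed=15,contact_N=8)); st("press")
bot.hold(0.15); st()
bot.servo_line(W(-122,80,70),feed=80); st("up")
snap("side","s1",(190,160,370,310),4)
E
```

```text
closed t 1.44 tip in bal [-558.2  486.2  222.7] F [ 0.1  0.3 -0.5]
above t 3.58 tip in bal [-122.4   81.1  200. ] F [-0.3 -0.1  0.8]
near t 4.88 tip in bal [-121.6   80.2   62.6] F [-0.6  0.6 -0.9]
True
press t 6.16 tip in bal [-121.7   80.5   41.3] F [-1.  -0.1  6.7]
 t 6.31 tip in bal [-121.7   80.5   41.3] F [-0.9  0.4  8. ]
up t 6.83 tip in bal [-122.    80.1   70.2] F [ 0.3  0.  -0. ]
```

View pics/s1.png

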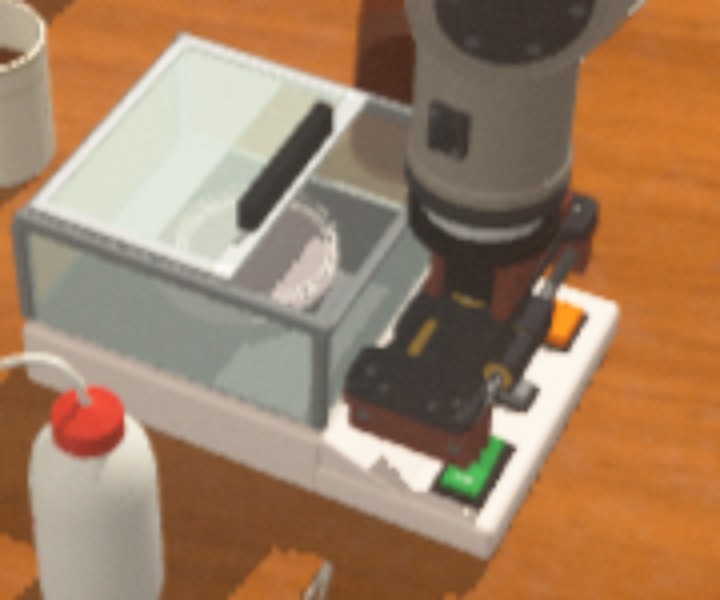

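The tip stopped hard at z 41.3, which is the rocker's level "on" height, and the picture shows it flat. The roof is next.

```bash
python3 - <<'E'
from h import *
bot.servo_line(W(-122,80,200),feed=200)
bot.goto(W(46,0,200),R); st("above roof")
bot.servo_line(W(46,0,165),feed=120)
print("touch",bot.servo_line(W(46,0,150),feed=30,contact_N=4)); st("down")
print("push",bot.servo_line(W(-30,0,150),feed=45,contact_N=7)); st("pushed")
bot.hold(0.3); st()
snap("side","s2",(190,160,370,310),4)
E
```

```text
above roof t 8.44 tip in bal [ 44.7   1.  198.7] F [0.5 0.5 0. ]
touch False
down t 9.53 tip in bal [ 4.61e+01 -1.00e-01  1.50e+02] F [1.6 0.7 0.6]
push True
pushed t 10.84 tip in bal [-1.900e+01 -1.000e-01  1.502e+02] F [ 1.3 -1.   0.9]
 t 11.14 tip in bal [-1.890e+01 -1.000e-01  1.498e+02] F [ 1.3 -0.2  1.7]
```

View pics/s2.png

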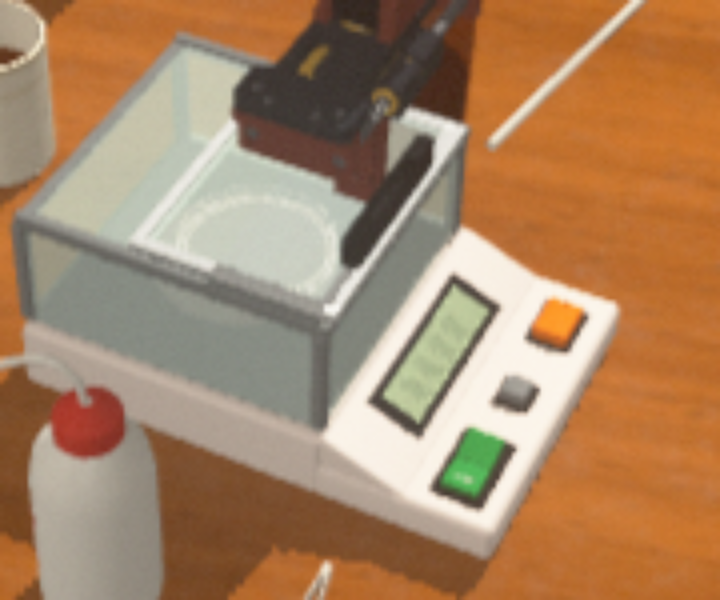

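The roof looks shut: the lip is at the front edge and the tip face at about x -29. I'll confirm with a slow push against the stop.

```bash
python3 - <<'E'
from h import *
print("push",bot.servo_line(W(-32,0,150),feed=12,contact_N=8)); st("pushed")
bot.hold(0.3); st()
bot.servo_line(W(5,0,150),feed=60); st("back")
bot.servo_line(W(5,0,200),feed=150)
c=bot.capture("top"); u,s=blob(c,tuple(int(v) for v in np.round(proj(c,world(b,(-24,0,151))))),"k",28)
print(s,least_squares(lambda o:proj(c,world(b,(-24+o[0],o[1],151)))-u,[0,0]).x)
E
```

```text
push True
pushed t 11.57 tip in bal [-1.910e+01 -1.000e-01  1.498e+02] F [ 0.  -0.3  1.1]
 t 11.87 tip in bal [-1.910e+01 -1.000e-01  1.496e+02] F [-0.1 -0.1  0.2]
back t 12.42 tip in bal [  5.1  -0.2 149.7] F [0.8 0.7 0.1]Traceback (most recent call last):
  File "<stdin>", line 6, in <module>
  File "fit.py", line 13, in blob
    i=1+np.argmax(s[1:,4]); return ce[i],s[i].tolist()
        ~~~~~~~~~^^^^^^^^^
    return _wrapfunc(a, 'argmax', axis=axis, out=out, **kwds)
    return bound(*args, **kwds)
ValueError: attempt to get argmax of an empty sequence
```

```bash
python3 - <<'E'
from h import *
bot.goto(W(-122,-62,200),R); st("above tare")
for n in("top","side"):
    c=bot.capture(n); px=proj(c,world(b,(-24,0,151)))
    cv2.imwrite(f"pics/l_{n}.png",cv2.resize(c["pixels"][130:310,180:400,::-1],None,fx=3,fy=3))
    try:
        u,s=blob(c,tuple(int(v) for v in np.round(px)),"k",28)
        print(n,px,s,least_squares(lambda o:proj(c,world(b,(-24+o[0],o[1],151)))-u,[0,0]).x)
    except Exception as e: print(n,"none")
E
```

```text
above tare t 13.57 tip in bal [-122.3  -61.9  199.8] F [ 0.9  0.6 -0.4]
top [281.29890456 227.2942064 ] [259, 226, 43, 14, 180] [-11.16522523  -0.5575767 ]
side [281.57502195 208.11040364] [276, 195, 22, 32, 211] [-12.49292662   0.41409344]
```

View pics/l_side.png

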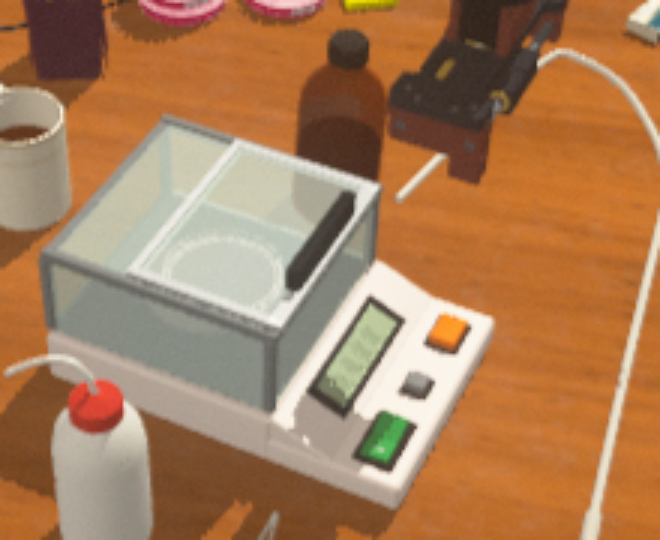

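The lip's centre measures about 12 mm ahead of my assumed centre. The rear face is the reference and the lip lies in front of it, so the roof is at 0 ± 1 mm, which is shut. Next is the tare key.

```bash
python3 - <<'E'
from h import *
bot.servo_line(W(-122,-62,60),feed=120); st("near")
print(bot.servo_line(W(-122,-62,36.5),feed=12,contact_N=8)); st("press")
bot.hold(0.2); st()
bot.servo_line(W(-122,-62,60),feed=60)
bot.servo_line(W(-122,-62,200),feed=150); st("up")
bot.goto(W(-122,150,220),R)
snap("side","s4",(190,160,370,310),4)
E
```

```text
near t 14.99 tip in bal [-121.6  -61.9   60.5] F [0.1 0.6 0.4]
True
press t 16.6 tip in bal [-122.   -62.    38.7] F [-1.6 -0.3  8.8]
 t 16.8 tip in bal [-121.9  -62.    38.7] F [-1.1 -0.7  7.8]
up t 18.39 tip in bal [-122.5  -62.2  199.2] F [ 0.   0.9 -0.1]
```

View pics/s4.png

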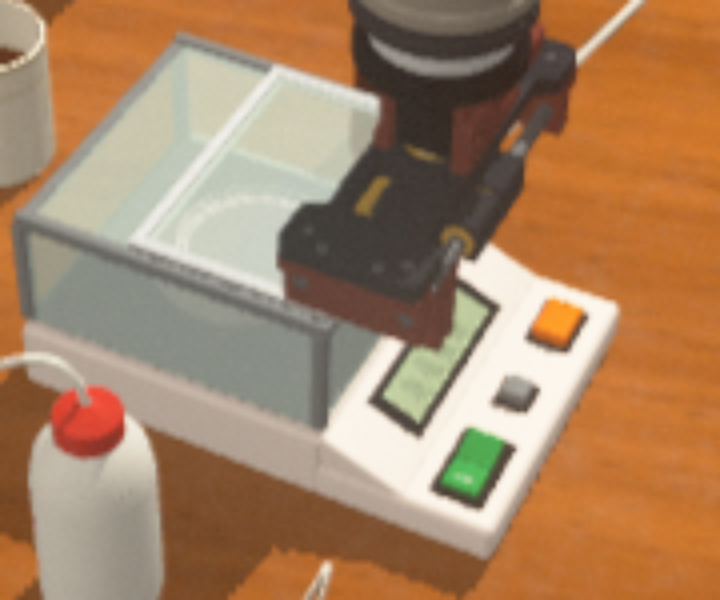

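The tare key went fully down (tip at z 38.7) and is up again. The rocker is on, the roof is shut and the gripper is clear, so I'm handing in.

```bash
python3 -c "
from plant import bot
print(bot.close_job())"
```

```text
the job is handed in; nothing more can be done
None
```

I switched the balance on, pushed the roof shut, then pressed and released the tare key, and handed the job in; hand-in returned no verdict, but the last checks showed all three steps done and nothing else touched.

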